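# Set the trunking cover over the table edge and hold it for the saw

## Robot

A 7-joint arm with a two-finger parallel gripper is mounted at the origin on a cart in front of the work surface, level with it; the furniture and walls round the work are solid. World frame = base frame: x ahead of the robot, y to its left, z up, the work surface at z = 0. Lengths are in m, angles in rad, forces in N, time in s.
With the tool pointing down it reaches from about 0.4 to 0.85 m from the base axis. Payload 4.5 kg.
Tool frame: the origin (TCP) lies at the very end of the fingers, on their centre line; the grasp point (between the pads) lies 19 mm behind it; z points along the fingers, y is the line along which they close (so a half turn about z gives the same grasp; the last joint's range is limited). The gripper opens to 88 mm and grips with 3 to 60 N. Pads are 18 mm wide; open, the fingers measure 123 mm over their backs; the gripper's body (75 mm by 187 mm) begins 45 mm behind the grasp point.
Start: joints at [1.252, 0.689, -0.195, 1.565, 0.157, 0.902, -0.215], TCP at [0.216, -0.587, 0.239] pointing down, gripper open.
Joint ranges: [-3.01, 3.01], [-0.46, 2.08], [-1.47, 1.51], [0.13, 2.56], [-1, 4.14], [0.04, 2.09], [-2.66, 2.66]. Speed limits (rad/s): [2.57, 2.57, 3.14, 3.14, 3.14, 3.14, 3.14].

## Interface

Orientations are given as a unit quaternion [x, y, z, w].
In Python, from plant import r gives the robot as it stands. The module is installed in compiled form; this text tells all that it offers.
- The arm moves only by the tool step_arm, never from a script. Its argument "increments" is a list of rows, each a list of 2 entries, a list of its own where there are three numbers: the shift along the world's x, y, z in cm, then the turn, a rotation vector about the world's x, y, z in degrees. A call has exactly 10 rows; each row shifts and turns the commanded pose from where the row before left it; what a row does not reach is not made up. A row lasts 1/10 s, in which the tool goes at most 50 mm and 8.59 degrees, less where a joint would pass 70% of its speed; a pose out of reach is approached as far as the arm can. A call is refused whole if a number of a shift passes 5 or a number of a turn 8.59, either way. A call with a gripper value outside its range is refused whole. "fingers" is the opening, from 0 (shut) to 1 (fully open), set as the call begins (left out, the last holds). The fingers move at their own pace and stop on an object; "grip_force" is the grip in N (left out, the last holds). Time passes only in rows, so rows that do not move let the fingers close, or fill a call up. It gives the time, the measured TCP pose, the force, the opening and the grip force at its end, in the units of the state.
- r.get_state(): the state, without advancing time (a new reading comes with each control period).
- r.snapshot(name): name is "side" or "top"; returns (picture, depth): 480x640x3 uint8, red, green, blue; 480x640 float32, m along the optical axis (not along the pixel's ray), 0 where there is no reading.
- r.calibration(name): a dict with "fov_y" (degrees; the focal length in pixels is half the picture's height over the tangent of half this angle, whatever the lens; pixels are square), "cx", "cy" (the principal point, pixels), "R" (3x3) and "t" (3): a world point X has camera coordinates R X + t. Camera axes: x right, y down, z forward; pixel columns grow to the right and rows downward; lengths in m; the calibration is good to about 2 mm. A picture is of the moment at which its call begins. calibration takes no time and is no camera call.
- r.finish_job(): hands the job in; it is judged then, once.
The state is a dict: "clock": time; "q": joint angles; "qd": joint speeds; "joint_torque": joint torques, N m; "tool_pos": TCP position; "eef_rot": TCP orientation; "contact_force": force on the tool from outside, world axes, zero at the start; "moment": the same for the moment, N m; "opening": opening from 0.0 (shut) to 1.0 (fully open); "finger_force": force on a finger pad.
Only numpy, scipy, OpenCV 4.12 (cv2) and the standard library are available. Lean on these libraries where they do the work, as an engineer would, in place of code of your own. Each camera call takes 0.05 s, during which the arm holds its last target. There are 200 camera calls.

## Task

The flat white strip of plastic trunking cover is to be sawn at the right-hand edge of the table (the robot's right): slide it across the table top, never picking it up, until its end sticks out 40 mm past that edge, to within 6 mm, with its length square to the edge. Finish while still holding it down firmly on the table with the fingertips from above, pressing with about 5 to 15 N, and leave it like that for the sawing. Do not disturb the other things on the table.

Things in the scene. Friction and masses are not known exactly. Their poses are not given: they have to be found in the camera images.
- cover: loose flat strip of white plastic trunking cover lying on the table, flat face up with a fine line along each side: 130 long, 32 wide, 6 mm high, 20 to 45 g. Origin: centre of its underside; y along its length, to the robot's left and within 0.4 rad of square to the edge at the start; z up. It slides along under fingertips pressed on it from above; can also be pushed at its end or sides.
- cover_end (a point): the middle of the lower edge of the end of the trunking cover that faces the right-hand table edge, 65 mm along the cover strip's own -y from its origin; this end must come to stick out. Same axes as the cover strip.
- table_edge (a point): a fixed point on the right-hand edge of the table top, at the height of the top (z = 0). Axes are the world's: the edge runs straight along x through this point, the table lies on its +y side and there is nothing on its -y side. Any place along the edge will do.
- tape_roll: bystander: black roll of insulating tape lying flat, 58 mm across, 26 mm high; origin at the centre of its underside
- marker: bystander: black marker pen lying along y, 112 mm long, 16 mm wide, 18 mm high; origin at the centre of its underside
- screwdriver: bystander: screwdriver with red and yellow handle lying along y, 195 mm long, 34 mm wide, 32 mm high; origin under its middle at the table
- tape_measure: bystander: yellow tape measure standing on its base, 33 x 81 x 61 mm (x, y, z); origin under its middle
- carton: bystander: small brown carton 55 x 85 x 45 mm (x, y, z); origin at the centre of its underside
- cap: bystander: loose white switch rocker cap, 44 x 29 x 9 mm; origin at the centre of its underside

How it is judged:
At the end, for the whole second after the job is handed in: The cover strip's end sticks out 34 to 46 mm past the right-hand table edge, square to it within 0.12 rad; the cover strip lies flat on the table (4 mm, 0.06 rad) at rest, and the fingers still press it down (over 2 N on the cover strip, and over 2 N from it on the table) (y of cover_end in the frame of table_edge between -0.046 and -0.034 m and angle between the y axis of cover and the y axis of table_edge, either way round below 0.12 rad and height (world z) of cover between -0.004 and 0.004 m and angle between cover's own z axis and vertical below 0.06 rad and contact force between the fingers and cover above 2 N and contact force between cover and table above 2 N and linear speed of cover below 0.01 m/s); the arm keeps its last pose, push and grip.
It fails at once if the cover strip is lifted, tipped up or falls off (height (world z) of cover above 0.012 m or height (world z) of cover below -0.02 m or angle between cover's own z axis and vertical above 0.3 rad).
It fails at once if the cover strip is crushed: the fingers press on it with more than 60 N (contact force between the fingers and cover above 60 N).
It fails at once if one of the other things on the table is pushed more than 20 mm from its place (distance of any of tape_roll, marker, screwdriver, tape_measure, carton, cap from where it was at the start of the episode above 0.02 m).
It also fails if it takes over 48 s, if anything falls off the work surface, if the arm or the gripper's body presses on something with over 40 N, if the wrist force passes 120 N, or if a joint passes its speed limit or range.

## Working session

There is one attempt and no reset: what is moved stays moved. The work goes in short steps, Python scripts to look and compute and a tool call to move; the robot and the scene stay as the last step left them, time stands still between calls to the robot, and variables do not carry over. Pictures are saved under pics/ and viewed, at most 10 in all, crops included, and the job is handed in when it is done.

Besides the shell and the picture viewer there is one more tool, called after "Request:" as name(argument=value, ...), one argument or row to a line, values as JSON. step_arm: Moves the arm, as the interface text tells. Its arguments: {"type":"object","properties":{"increments":{"type":"array","items":{"type":"array"}},"fingers":{"type":"number"},"grip_force":{"type":"number"}},"required":["increments"]}

```bash
mkdir -p pics; cat > h.py <<'E'
import numpy as np, cv2
from plant import r
def snap(n,f):
    p,d=r.snapshot(n); cv2.imwrite('pics/'+f,cv2.cvtColor(p,cv2.COLOR_RGB2BGR)); return p,d
def cal(n):
    c=r.calibration(n); return 240/np.tan(np.radians(c['fov_y'])/2),c['cx'],c['cy'],np.array(c['R']),np.array(c['t'])
def ray(n,u,v,z):
    f,cx,cy,R,t=cal(n); d=R.T@np.array([(u-cx)/f,(v-cy)/f,1]); o=-R.T@t
    return o+d*(z-o[2])/d[2]
def proj(n,X):
    f,cx,cy,R,t=cal(n); c=R@np.array(X)+t; return f*c[0]/c[2]+cx,f*c[1]/c[2]+cy
E
python3 - <<'E'
from h import *
for n in('top','side'):
    snap(n,n+'0.png'); f,cx,cy,R,t=cal(n); print(n,f,cx,cy,(-R.T@t).round(3),R.round(2).tolist())
s=r.get_state(); print({k:np.round(v,3) for k,v in s.items()})
E
```

```text
top 434.5283664125984 321.11367999677304 239.8720791675714 [ 0.479 -0.067  0.895] [[-0.02, -1.0, -0.03], [-1.0, 0.03, -0.08], [0.08, 0.03, -1.0]]
side 527.255268315435 325.1145795359173 242.82332526150006 [0.205 0.642 0.512] [[-0.89, -0.45, -0.0], [-0.23, 0.46, -0.86], [0.39, -0.77, -0.51]]
{'clock': np.float64(0.1), 'q': array([ 1.252,  0.69 , -0.195,  1.566,  0.157,  0.902, -0.215]), 'qd': array([-0.001, -0.   ,  0.003, -0.001, -0.001, -0.   ,  0.001]), 'joint_torque': array([-3.0000e-03, -5.2850e+01, -1.2720e+00, -1.5384e+01, -5.3000e-02,
        2.0000e-03,  0.0000e+00]), 'tool_pos': array([ 0.216, -0.586,  0.238]), 'eef_rot': array([ 0.984,  0.176, -0.   , -0.001]), 'contact_force': array([ 0.92 , -0.126, -0.538]), 'moment': array([ 0.02 ,  0.026, -0.048]), 'finger_force': np.float64(0.0), 'opening': np.float64(0.999)}
```

View pics/top0.png

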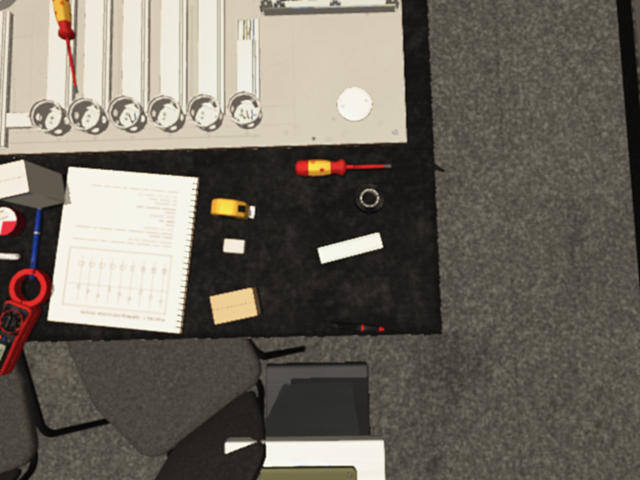

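View pics/side0.png

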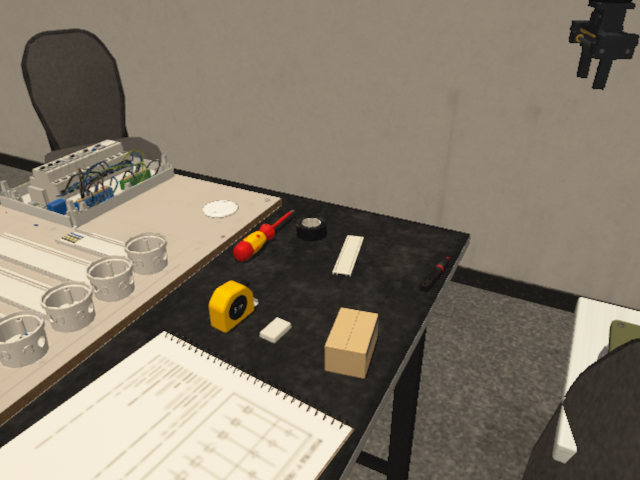

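The top view shows the strip at about (350,248), the right-hand table edge at column 440, the tape roll at (369,198), the screwdriver at (345,168) and the marker at (370,328). Next I measure the strip and the edge.

```bash
cat >> h.py <<'E'
def cover(n,roi,zt=0.006,thr=170):
    p,d=r.snapshot(n); m=np.zeros((480,640),np.uint8); x0,y0,x1,y1=roi
    m[y0:y1,x0:x1]=((p[y0:y1,x0:x1].min(2)>thr)*255)
    k=cv2.findContours(m,0,cv2.CHAIN_APPROX_NONE)[0]; c=max(k,key=cv2.contourArea)[:,0,:]
    w=np.array([ray(n,u,v,zt)[:2] for u,v in c])
    (cx,cy),wh,a=cv2.minAreaRect((w*1000).astype(np.float32))
    b=cv2.boxPoints(((cx,cy),wh,a)); return np.array([cx,cy]),wh,a,b,p,d
def rep(b):
    e=[(b[i],b[(i+1)%4]) for i in range(4)]; L=max(e,key=lambda q:np.linalg.norm(q[0]-q[1])); v=L[1]-L[0]
    v=v if v[1]>0 else -v; return np.degrees(np.arctan2(-v[0],v[1]))  # yaw of cover y axis from world y
E
python3 - <<'E'
from h import *
c,wh,a,b,p,d=cover('top',(290,220,410,280)); print('top',c,wh,rep(b),'\n',b)
cv2.imwrite('pics/a.png',cv2.cvtColor(p,cv2.COLOR_RGB2BGR))
E_=[]
for v in range(180,325,8):
    row=d[v]; u=[i for i in range(400,470) if row[i]>0 and row[i]<0.97]; 
    if u:E_.append(ray('top',max(u)+.5,v,0)[:2]*1000)
E_=np.array(E_); print('edge',np.polyfit(E_[:,0],E_[:,1],1),np.median(E_[:,1]),E_[:,1].round(0))
c,wh,a,b,p,d=cover('side',(320,225,375,285)); print('side',c,wh,rep(b))
for nm,u,v,z in[('driver tip',391,167,.01),('tape',369,198,.026),('marker',370,328,.018),('tableFront',300,333,0),('cap',234,246,.009),('carton',234,306,.045)]: print(nm,ray('top',u,v,z).round(3))
E
```

```text
top [ 533.79058838 -102.25782776] (32.06647491455078, 129.67124938964844) 13.239141 
 [[ 503.33508   -42.817238]
 [ 533.03186  -169.04216 ]
 [ 564.2461   -161.69843 ]
 [ 534.5493    -35.473495]]
edge [ 4.89805653e-04 -2.84820106e+02] -284.67340056623027 [-284. -286. -285. -284. -285. -285. -284. -285. -282. -284. -285. -284.
 -286. -285. -284. -285. -285. -284. -285.]
side [533.0838623  -99.94114685] (29.498615264892578, 127.25926971435547) 13.268279
driver tip [ 0.698 -0.192  0.01 ]
tape [ 0.631 -0.143  0.026]
marker [ 0.372 -0.137  0.018]
tableFront [0.362 0.003 0.   ]
cap [0.542 0.135 0.009]
carton [0.423 0.128 0.045]
```

The two views agree: strip centre about (533,-101) mm, turned +13.2°, size 130 x 32 mm as stated. The edge is at y = -285 mm. I'll press the spread tips 25 mm behind the strip's centre, so they stay over the table at the end.

Request:
step_arm(
  increments=[
    [[1.6, 2.5, 0], [0, 0, -0.7]],
    [[1.6, 2.5, 0], [0, 0, -0.7]],
    [[1.6, 2.5, 0], [0, 0, -0.7]],
    [[1.6, 2.5, 0], [0, 0, -0.7]],
    [[1.6, 2.5, 0], [0, 0, -0.7]],
    [[1.6, 2.5, 0], [0, 0, -0.7]],
    [[1.6, 2.5, 0], [0, 0, -0.7]],
    [[1.6, 2.5, 0], [0, 0, -0.7]],
    [[1.6, 2.5, 0], [0, 0, -0.7]],
    [[1.6, 2.5, 0], [0, 0, -0.7]],
  ],
  fingers=0.4,
  grip_force=20,
)

```text
clock: 1.2
tool_pos: [0.3765, -0.3354, 0.2387]
eef_rot: [0.993, 0.115, 0.0, -0.0]
contact_force: [-0.1, -1.2, 0.5]
opening: 0.402
finger_force: 0.0
```

Request:
step_arm(
  increments=[
    [[1.5, 2.6, 0], [0, 0, 0]],
    [[1.5, 2.6, 0], [0, 0, 0]],
    [[1.5, 2.6, -1], [0, 0, 0]],
    [[1.5, 2.6, -2], [0, 0, 0]],
    [[1.5, 2.6, -2], [0, 0, 0]],
    [[1.5, 2.6, -2], [0, 0, 0]],
    [[1.5, 2.6, -2], [0, 0, 0]],
    [[1.5, 2.6, -2], [0, 0, 0]],
    [[1.5, 2.6, -2], [0, 0, 0]],
    [[1.5, 2.6, -2], [0, 0, 0]],
  ],
)

```text
clock: 2.2
tool_pos: [0.5266, -0.0754, 0.0878]
eef_rot: [0.993, 0.115, 0.0, 0.0]
contact_force: [0.5, -0.5, -0.8]
opening: 0.401
finger_force: 0.0
```

Request:
step_arm(
  increments=[
    [[0.1, -0.2, -1], [0, 0, 0]],
    [[0, 0, -1], [0, 0, 0]],
    [[0, 0, -1], [0, 0, 0]],
    [[0, 0, -1], [0, 0, 0]],
    [[0, 0, -1], [0, 0, 0]],
    [[0, 0, -1], [0, 0, 0]],
    [[0, 0, -1], [0, 0, 0]],
    [[0, 0, -0.5], [0, 0, 0]],
    [[0, 0, 0], [0, 0, 0]],
    [[0, 0, 0], [0, 0, 0]],
  ],
)

```text
clock: 3.2
tool_pos: [0.527, -0.0785, 0.0138]
eef_rot: [0.993, 0.115, 0.0, 0.0]
contact_force: [-0.3, 0.5, -0.1]
opening: 0.399
finger_force: 0.0
```

```bash
python3 - <<'E'
from h import *
s=r.get_state(); print({k:np.round(s[k],4) for k in('tool_pos','contact_force','moment')})
p,d=r.snapshot('top'); q,_=r.snapshot('side')
a=cv2.resize(p[200:290,280:400],(640,480),interpolation=2); b=q[150:330,230:470]
im=np.hstack([cv2.resize(p[180:330,280:460],(400,333)),cv2.resize(b,(400,333))[:333]])
cv2.imwrite('pics/b.png',cv2.cvtColor(im,cv2.COLOR_RGB2BGR))
E
```

```text
{'tool_pos': array([ 0.527 , -0.0785,  0.0138]), 'contact_force': array([-0.3123,  0.5436, -0.1033]), 'moment': array([ 0.0236, -0.0031,  0.0207])}
```

View pics/b.png

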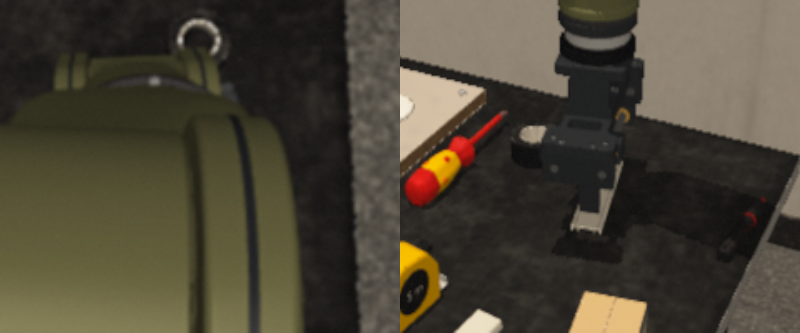

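The side view (crop) shows the fingertips over the strip and aligned with it, with the near end visible at (590,220). The arm hides the strip in the top view. I now lower it gently until contact.

Request:
step_arm(
  increments=[
    [[0, 0, -0.1], [0, 0, 0]],
    [[0, 0, -0.1], [0, 0, 0]],
    [[0, 0, -0.1], [0, 0, 0]],
    [[0, 0, -0.1], [0, 0, 0]],
    [[0, 0, -0.1], [0, 0, 0]],
    [[0, 0, -0.1], [0, 0, 0]],
    [[0, 0, -0.1], [0, 0, 0]],
    [[0, 0, -0.05], [0, 0, 0]],
    [[0, 0, 0], [0, 0, 0]],
    [[0, 0, 0], [0, 0, 0]],
  ],
)

```text
clock: 4.3
tool_pos: [0.527, -0.0785, 0.0065]
eef_rot: [0.993, 0.115, 0.0, 0.0]
contact_force: [-0.9, 0.1, 5.0]
opening: 0.397
finger_force: 2.3
```

Request:
step_arm(
  increments=[
    [[0, 0, -0.05], [0, 0, 0]],
    [[0, 0, -0.05], [0, 0, 0]],
    [[0, 0, 0], [0, 0, 0]],
    [[0, 0, 0], [0, 0, 0]],
    [[0, 0, 0], [0, 0, 0]],
    [[0, 0, 0], [0, 0, 0]],
    [[0, 0, 0], [0, 0, 0]],
    [[0, 0, 0], [0, 0, 0]],
    [[0, 0, 0], [0, 0, 0]],
    [[0, 0, 0], [0, 0, 0]],
  ],
)

```text
clock: 5.3
tool_pos: [0.527, -0.0785, 0.0064]
eef_rot: [0.993, 0.115, 0.0, 0.0]
contact_force: [-2.4, 0.2, 14.6]
opening: 0.4
finger_force: 7.3
```

About 10 N per mm of commanded depth. Start dragging along -y while turning.

Request:
step_arm(
  increments=[
    [[0, -0.3, 0], [0, 0, -0.4]],
    [[0, -0.5, 0], [0, 0, -0.7]],
    [[0, -0.5, 0], [0, 0, -0.7]],
    [[0, -0.5, 0], [0, 0, -0.7]],
    [[0, -0.5, 0], [0, 0, -0.7]],
    [[0, -0.5, 0], [0, 0, -0.7]],
    [[0, -0.5, 0], [0, 0, -0.7]],
    [[0, -0.5, 0], [0, 0, -0.7]],
    [[0, -0.5, 0], [0, 0, -0.7]],
    [[0, -0.5, 0], [0, 0, -0.7]],
  ],
)

```text
clock: 6.3
tool_pos: [0.5292, -0.1224, 0.0065]
eef_rot: [0.998, 0.059, 0.002, -0.002]
contact_force: [-0.2, 7.3, 14.0]
opening: 0.398
finger_force: 6.7
```

```bash
python3 - <<'E'
from h import *
s=r.get_state(); print({k:np.round(s[k],4) for k in('tool_pos','eef_rot','contact_force','moment')})
p,d=r.snapshot('top'); q,_=r.snapshot('side')
im=np.hstack([cv2.resize(p[180:330,280:460],(400,333)),cv2.resize(q[150:330,230:470],(400,333))])
cv2.imwrite('pics/c.png',cv2.cvtColor(im,cv2.COLOR_RGB2BGR))
E
```

```text
{'tool_pos': array([ 0.5292, -0.1224,  0.0065]), 'eef_rot': array([ 0.9983,  0.0587,  0.0022, -0.0021]), 'contact_force': array([-0.2258,  7.3005, 14.0159]), 'moment': array([ 1.5437, -0.0915,  0.0266])}
```

View pics/c.png

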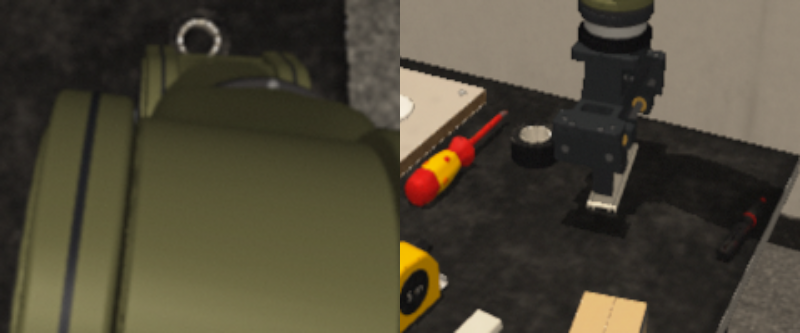

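The strip follows the fingertips; its near end is at about (600,208) in the crop. I continue.

Request:
step_arm(
  increments=[
    [[0, -0.5, 0], [0, 0, -0.7]],
    [[0, -0.5, 0], [0, 0, -0.7]],
    [[0, -0.5, 0], [0, 0, -0.7]],
    [[0, -0.5, 0], [0, 0, -0.7]],
    [[0, -0.5, 0], [0, 0, -0.7]],
    [[0, -0.5, 0], [0, 0, -0.7]],
    [[0, -0.5, 0], [0, 0, -0.7]],
    [[0, -0.5, 0], [0, 0, -0.7]],
    [[0, -0.5, 0], [0, 0, -0.7]],
    [[0, -0.5, 0], [0, 0, -0.2]],
  ],
)

```text
clock: 7.4
tool_pos: [0.529, -0.1723, 0.0065]
eef_rot: [1.0, 0.002, 0.002, -0.002]
contact_force: [-0.5, 8.2, 15.0]
opening: 0.397
finger_force: 7.1
```

Request:
step_arm(
  increments=[
    [[0, -0.5, 0], [0, 0, 0]],
    [[0, -0.5, 0], [0, 0, 0]],
    [[0, -0.5, 0], [0, 0, 0]],
    [[0, -0.5, 0], [0, 0, 0]],
    [[0, -0.5, 0], [0, 0, 0]],
    [[0, -0.5, 0], [0, 0, 0]],
    [[0, -0.5, 0], [0, 0, 0]],
    [[0, 0, 0], [0, 0, 0]],
    [[0, 0, 0], [0, 0, 0]],
    [[0, 0, 0], [0, 0, 0]],
  ],
)

```text
clock: 8.4
tool_pos: [0.5288, -0.2087, 0.0065]
eef_rot: [1.0, 0.001, 0.002, -0.001]
contact_force: [0.5, 7.2, 12.7]
opening: 0.405
finger_force: 6.5
```

```bash
python3 - <<'E'
from h import *
s=r.get_state(); print({k:np.round(s[k],4) for k in('tool_pos','eef_rot','contact_force','moment')})
p,d=r.snapshot('top'); q,_=r.snapshot('side')
cv2.imwrite('pics/s1.png',cv2.cvtColor(q,6-2))
im=np.hstack([cv2.resize(p[180:330,320:500],(400,333)),cv2.resize(q[150:330,230:470],(400,333))])
cv2.imwrite('pics/d.png',cv2.cvtColor(im,cv2.COLOR_RGB2BGR))
E
```

```text
{'tool_pos': array([ 0.5288, -0.2087,  0.0065]), 'eef_rot': array([ 1.    ,  0.0015,  0.0015, -0.0014]), 'contact_force': array([ 0.5436,  7.1509, 12.7389]), 'moment': array([ 1.0894, -0.052 ,  0.0255])}
```

View pics/d.png

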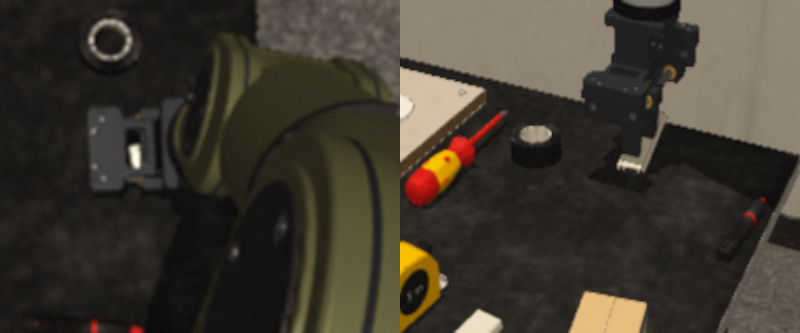

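The strip still follows. In the crop its near end is at (630,165) and its long side runs to (660,120). Next I measure the strip's end, side line and slip in the side view.

```bash
cat > m.py <<'E'
from h import *
def white(img,roi,n='side',thr=140):
    x0,y0,x1,y1=roi; m=np.zeros(img.shape[:2],np.uint8); m[y0:y1,x0:x1]=(img[y0:y1,x0:x1].min(2)>thr)*255
    k=cv2.findContours(m,0,1)[0]; c=max(k,key=cv2.contourArea)[:,0,:]
    return c,np.array([ray(n,u,v,.006)[:2]*1000 for u,v in c])
E
python3 - <<'E'
from m import *
for f,roi in(('side0.png',(320,225,375,285)),('s1.png',(345,190,420,255))):
    im=cv2.imread('pics/'+f)
    for thr in(140,110):
        c,w=white(im,roi,thr=thr); bx=cv2.boundingRect(c); 
        h=cv2.convexHull(w.astype(np.float32))[:,0]
        print(f,thr,bx,'\n',cv2.approxPolyDP(h,4,True)[:,0].round(0).tolist())
im=cv2.imread('pics/s1.png')[195:260,350:420]
cv2.imwrite('pics/e.png',cv2.resize(im,None,fx=8,fy=8,interpolation=0))
E
```

```text
side0.png 140 (333, 235, 30, 40) 
 [[561.0, -160.0], [532.0, -33.0], [505.0, -40.0], [534.0, -165.0]]
side0.png 110 (332, 235, 32, 41) 
 [[563.0, -159.0], [535.0, -35.0], [530.0, -31.0], [502.0, -38.0], [531.0, -162.0], [539.0, -167.0]]
s1.png 140 (361, 236, 14, 6) 
 [[536.0, -169.0], [533.0, -157.0], [510.0, -160.0], [511.0, -168.0]]
s1.png 110 (386, 190, 34, 32) 
 [[503.0, -415.0], [539.0, -397.0], [552.0, -362.0], [539.0, -303.0], [518.0, -273.0], [461.0, -273.0]]
```

View pics/e.png

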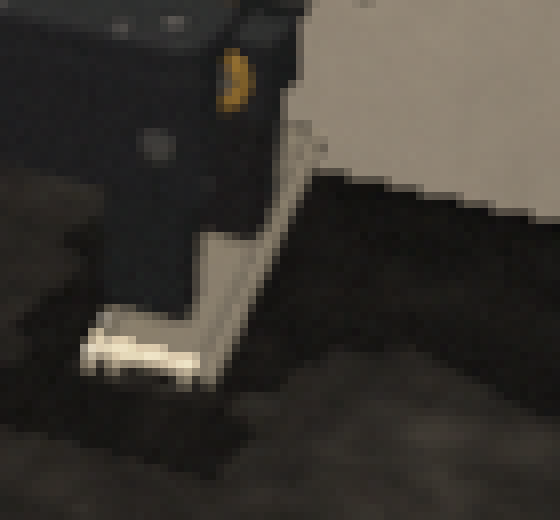

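In the zoom, the near end's top edge runs (90,335)–(205,355). The lower -x side line runs (215,385)–(325,150), and the far end is at about (305,125), already over the table edge.

```bash
python3 - <<'E'
from m import *
for u,v,z in((90,335,.006),(205,350,.006),(215,383,0),(325,152,0),(290,122,.006),(322,135,.006)): print((u,v),(ray('side',350+u/8-.5,195+v/8-.5,z)*1000).round(1))
for X in((.544,-.167,.006),(.512,-.167,.006),(.512,-.297,.006),(.512,-.297,0),(.544,-.297,.006)):
    u,v=proj('side',X); print(X,round((u+.5-350)*8),round((v+.5-195)*8))
E
```

```text
(90, 335) [ 537.5 -166.1    6. ]
(205, 350) [ 510.2 -171.7    6. ]
(215, 383) [ 505.9 -168.     0. ]
(325, 152) [ 524.3 -290.3    0. ]
(290, 122) [ 534.7 -291.2    6. ]
(322, 135) [ 524.6 -288.     6. ]
(0.544, -0.167, 0.006) 66 327
(0.512, -0.167, 0.006) 190 357
(0.512, -0.297, 0.006) 380 131
(0.512, -0.297, 0) 378 151
(0.544, -0.297, 0.006) 265 106
```

The strip is still turned about 8–9°. During the drag the leading finger probably carried all the load, so the strip turned less than the fingers. I lift, turn the tool back onto the strip's line, press again and turn without dragging.

Request:
step_arm(
  increments=[
    [[0, 0, 0.5], [0, 0, 0]],
    [[0, 0, 0.5], [0, 0, 1]],
    [[0, 0, 0], [0, 0, 3.5]],
    [[0, 0, 0], [0, 0, 4]],
    [[0, 0, -0.3], [0, 0, 0]],
    [[0, 0, -0.3], [0, 0, 0]],
    [[0, 0, -0.2], [0, 0, 0]],
    [[0, 0, -0.1], [0, 0, 0]],
    [[0, 0, -0.05], [0, 0, 0]],
    [[0, 0, 0], [0, 0, 0]],
  ],
)

```text
clock: 9.5
tool_pos: [0.5267, -0.2116, 0.0065]
eef_rot: [0.997, 0.074, -0.0, 0.0]
contact_force: [-2.2, 1.0, 9.2]
opening: 0.403
finger_force: 4.5
```

Request:
step_arm(
  increments=[
    [[0, 0, 0], [0, 0, 0]],
    [[0, 0, 0], [0, 0, -1]],
    [[0, 0, 0], [0, 0, -1]],
    [[0, 0, 0], [0, 0, -1]],
    [[0, 0, 0], [0, 0, -1]],
    [[0, 0, 0], [0, 0, -1]],
    [[0, 0, 0], [0, 0, -1]],
    [[0, 0, 0], [0, 0, -1]],
    [[0, 0, 0], [0, 0, -1]],
    [[0, 0, 0], [0, 0, -0.5]],
  ],
)

```text
clock: 10.5
tool_pos: [0.5268, -0.2118, 0.0065]
eef_rot: [1.0, -0.0, -0.0, 0.0]
contact_force: [-1.6, -0.0, 9.3]
opening: 0.397
finger_force: 4.4
```

```bash
python3 - <<'E'
from m import *
s=r.get_state(); print({k:np.round(s[k],4) for k in('tool_pos','eef_rot','contact_force','moment')})
p,d=r.snapshot('top'); q,_=r.snapshot('side'); cv2.imwrite('pics/s2.png',cv2.cvtColor(q,4))
im=cv2.imread('pics/s2.png')[195:260,350:420]
cv2.imwrite('pics/f.png',cv2.resize(im,None,fx=8,fy=8,interpolation=0))
E
```

```text
{'tool_pos': array([ 0.5268, -0.2118,  0.0065]), 'eef_rot': array([ 1.e+00, -2.e-04, -1.e-04,  3.e-04]), 'contact_force': array([-1.5912, -0.0139,  9.2547]), 'moment': array([0.0922, 0.3713, 0.089 ])}
```

View pics/f.png

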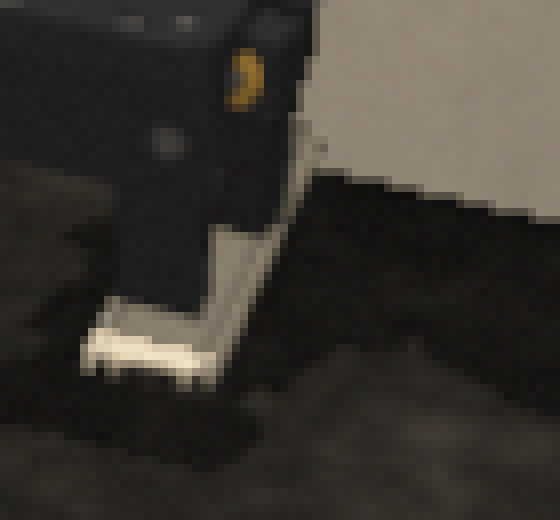

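The strip did not turn: the rocking couple from the fingertips is too small against the table friction. Instead I'll straddle the strip, grip its sides very gently on the table without lifting, and turn and slide it that way. First I raise the arm and turn the gripper 81.5°.

Request:
step_arm(
  increments=[
    [[0, 0, 1], [0, 0, 0]],
    [[0, 0, 1], [0, 0, -8.5]],
    [[0, 0, 1], [0, 0, -8.5]],
    [[0, 0, 1], [0, 0, -8.5]],
    [[0, 0, 0], [0, 0, -8.5]],
    [[0, 0, 0], [0, 0, -8.5]],
    [[0, 0, 0], [0, 0, -8.5]],
    [[0, 0, 0], [0, 0, -8.5]],
    [[0, 0, 0], [0, 0, -8.5]],
    [[0.15, 0, 0], [0, 0, -8.5]],
  ],
  fingers=0.65,
  grip_force=3,
)

```text
clock: 11.6
tool_pos: [0.5285, -0.2113, 0.046]
eef_rot: [0.783, -0.622, -0.0, -0.0]
contact_force: [-0.5, -0.3, 0.1]
opening: 0.65
finger_force: 0.0
```

Request:
step_arm(
  increments=[
    [[0, 0, 0], [0, 0, -5]],
    [[0, 0, 0], [0, 0, 0]],
    [[0, 0, 0], [0, 0, 0]],
    [[0, 0, -0.5], [0, 0, 0]],
    [[0, 0, -0.5], [0, 0, 0]],
    [[0, 0, -0.5], [0, 0, 0]],
    [[0, 0, -0.5], [0, 0, 0]],
    [[0, 0, -0.5], [0, 0, 0]],
    [[0, 0, 0], [0, 0, 0]],
    [[0, 0, 0], [0, 0, 0]],
  ],
)

```text
clock: 12.6
tool_pos: [0.5284, -0.2115, 0.0206]
eef_rot: [0.758, -0.653, -0.0, 0.0]
contact_force: [0.2, -0.7, 0.4]
opening: 0.648
finger_force: 0.0
```

```bash
python3 - <<'E'
from m import *
s=r.get_state(); print({k:np.round(s[k],4) for k in('tool_pos','eef_rot','q','opening')})
q,_=r.snapshot('side'); cv2.imwrite('pics/s3.png',cv2.cvtColor(q,4))
im=cv2.imread('pics/s3.png')[180:260,340:440]
cv2.imwrite('pics/g.png',cv2.resize(im,None,fx=7,fy=7,interpolation=0))
E
```

```text
{'tool_pos': array([ 0.5284, -0.2115,  0.0206]), 'eef_rot': array([ 7.576e-01, -6.527e-01, -2.000e-04,  1.000e-04]), 'q': array([ 0.1675,  0.972 ,  0.2309,  1.8766, -0.5687,  0.3586, -2.1545]), 'opening': np.float64(0.6477)}
```

View pics/g.png

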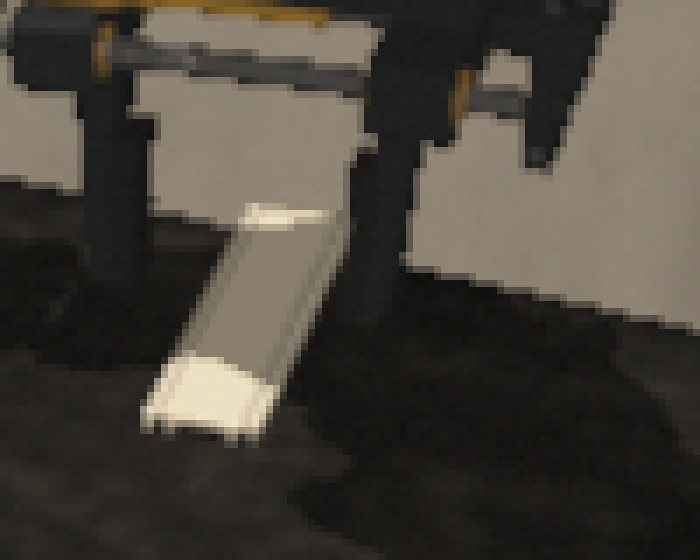

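The strip is clearly between the two open fingers. Its top corners in the zoom are near-left (148,402), near-right (262,425), far-left (246,205) and far-right (345,212). I close gently after lowering to about 3 mm, and compute the strip's pose meanwhile.

```bash
python3 - <<'E'
from m import *
P=np.array([ray('side',340+u/7-.5,180+v/7-.5,.006)[:2]*1000 for u,v in((148,402),(262,425),(246,205),(345,212))]); print(P.round(1))
n=P[:2].mean(0);f=P[2:].mean(0);v=n-f; print(n,f,np.linalg.norm(v),np.degrees(np.arctan2(-v[0],v[1])))
E
```

```text
[[ 536.8 -164.1]
 [ 504.4 -166.4]
 [ 557.2 -285. ]
 [ 529.  -293.9]]
[ 520.61033271 -165.26863354] [ 543.07167445 -289.45019088] 126.1965572245342 10.25252789153265
```

Request:
step_arm(
  increments=[
    [[0, 0, -0.4], [0, 0, 0]],
    [[0, 0, -0.4], [0, 0, 0]],
    [[0, 0, -0.4], [0, 0, 0]],
    [[0, 0, -0.4], [0, 0, 0]],
    [[0, 0, -0.2], [0, 0, 0]],
    [[0, 0, 0], [0, 0, 0]],
    [[0, 0, 0], [0, 0, 0]],
    [[0, 0, 0], [0, 0, 0]],
    [[0, 0, 0], [0, 0, 0]],
    [[0, 0, 0], [0, 0, 0]],
  ],
)

```text
clock: 13.65
tool_pos: [0.5286, -0.2115, 0.0029]
eef_rot: [0.758, -0.653, 0.0, 0.0]
contact_force: [0.0, 0.5, 0.0]
opening: 0.652
finger_force: 0.0
```

Request:
step_arm(
  increments=[
    [[0, 0, 0], [0, 0, 0]],
    [[0, 0, 0], [0, 0, 0]],
    [[0, 0, 0], [0, 0, 0]],
    [[0, 0, 0], [0, 0, 0]],
    [[0, 0, 0], [0, 0, 0]],
    [[0, 0, 0], [0, 0, 0]],
    [[0, 0, 0], [0, 0, 0]],
    [[0, 0, 0], [0, 0, 0]],
    [[0, 0, 0], [0, 0, 0]],
    [[0, 0, 0], [0, 0, 0]],
  ],
  fingers=0.33,
  grip_force=3,
)

```text
clock: 14.65
tool_pos: [0.5285, -0.2115, 0.0028]
eef_rot: [0.758, -0.653, 0.0, 0.0]
contact_force: [0.4, 0.5, -0.3]
opening: 0.361
finger_force: 3.0
```

Gripped at 31.8 mm, which matches the strip's width. I turn it square and slide about 30 mm.

Request:
step_arm(
  increments=[
    [[0, 0, 0], [0, 0, -1.5]],
    [[0, -0.3, 0], [0, 0, -1.5]],
    [[0, -0.4, 0], [0, 0, -1.5]],
    [[0, -0.4, 0], [0, 0, -1.5]],
    [[0, -0.5, 0], [0, 0, -1.5]],
    [[0, -0.5, 0], [0, 0, -1]],
    [[0, -0.5, 0], [0, 0, 0]],
    [[0, -0.4, 0], [0, 0, 0]],
    [[0, 0, 0], [0, 0, 0]],
    [[0, 0, 0], [0, 0, 0]],
  ],
)

```text
clock: 15.65
tool_pos: [0.5284, -0.242, 0.0028]
eef_rot: [-0.707, 0.707, -0.0, -0.0]
contact_force: [0.4, -0.5, 1.0]
opening: 0.368
finger_force: 3.0
```

```bash
python3 - <<'E'
from m import *
s=r.get_state(); print({k:np.round(s[k],4) for k in('tool_pos','eef_rot','opening','contact_force')})
q,_=r.snapshot('side'); cv2.imwrite('pics/s4.png',cv2.cvtColor(q,4))
im=cv2.imread('pics/s4.png')[170:250,350:450]
cv2.imwrite('pics/k.png',cv2.resize(im,None,fx=8,fy=7.5,interpolation=0) if 0 else cv2.resize(im,None,fx=7,fy=7,interpolation=0))
p,_=r.snapshot('top'); c=p[200:300,380:500]; print('top white', (c.min(2)>170).sum())
E
```

```text
{'tool_pos': array([ 0.5284, -0.242 ,  0.0028]), 'eef_rot': array([-7.071e-01,  7.071e-01, -2.000e-04, -2.000e-04]), 'opening': np.float64(0.3682), 'contact_force': array([ 0.4137, -0.5249,  0.9874])}
top white 0
```

View pics/k.png

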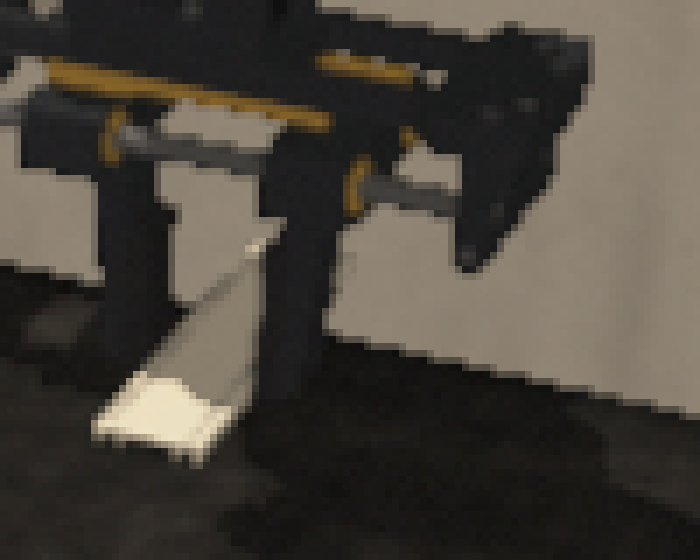

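The strip now looks square between the fingers. In the zoom its near-end top corners are about (97,415) and (212,442), and its left edge runs to the far-left corner at about (245,240). I check these numerically.

```bash
python3 - <<'E'
from m import *
P=[(97,415),(212,442),(245,240),(283,222)]
for u,v in P: print((u,v),(ray('side',350+u/7-.5,170+v/7-.5,.006)*1000).round(1))
for y in(-.195,-.325):
  for x in(.5445,.5125):
    for z in(.006,0):
      u,v=proj('side',(x,y,z)); print((x,y,z),round((u+.5-350)*7),round((v+.5-170)*7))
for f,X in(('side0.png',[(.5345,-.0355),(.5033,-.0428)]),):
  im=cv2.imread('pics/'+f); c,w=white(im,(320,225,375,285),thr=140)
  print('side0 lowest px',c[:,1].max(),[tuple(np.round(proj('side',(*x,z)),1)) for x in X for z in(0,.006)])
im=cv2.imread('pics/s4.png'); c,w=white(im,(355,205,388,240),thr=150); print('s4 bbox',cv2.boundingRect(c))
E
```

```text
(97, 415) [ 544.7 -195.6    6. ]
(212, 442) [ 510.2 -195.7    6. ]
(245, 240) [ 547.1 -316.1    6. ]
(283, 222) [ 541.1 -332.8    6. ]
(0.5445, -0.195, 0.006) 97 416
(0.5445, -0.195, 0) 96 435
(0.5125, -0.195, 0.006) 203 441
(0.5125, -0.195, 0) 202 460
(0.5445, -0.325, 0.006) 264 230
(0.5445, -0.325, 0) 262 247
(0.5125, -0.325, 0.006) 363 251
(0.5125, -0.325, 0) 361 269
side0 lowest px 274 [(np.float64(332.1), np.float64(273.8)), (np.float64(332.1), np.float64(271.0)), (np.float64(350.4), np.float64(276.3)), (np.float64(350.4), np.float64(273.4))]
s4 bbox (364, 223, 19, 11)
```

By the side view the strip is square and its end is near y = -326, but this view is only good to about 4 mm. There is time to spare, so I release, retreat and check with the top camera.

Request:
step_arm(
  increments=[
    [[0, 0, 0], [0, 0, 0]],
    [[0, 0, 0], [0, 0, 0]],
    [[0, 0, 0], [0, 0, 0]],
    [[0, 0, 0.5], [0, 0, 0]],
    [[0, 0, 1.5], [0, 0, 0]],
    [[0, 0, 2], [0, 0, 0]],
    [[0, 0, 2], [0, 0, 0]],
    [[0, 0, 2], [0, 0, 0]],
    [[0, 0, 2], [0, 0, 0]],
    [[0, 0, 0], [0, 0, 0]],
  ],
  fingers=0.65,
)

```text
clock: 16.75
tool_pos: [0.5301, -0.2427, 0.1062]
eef_rot: [0.707, -0.707, 0.003, -0.001]
contact_force: [0.7, -0.1, -0.3]
opening: 0.655
finger_force: 0.0
```

Request:
step_arm(
  increments=[
    [[-2.8, -3.1, 0], [0, 0, 8]],
    [[-2.8, -3.1, 0], [0, 0, 8]],
    [[-2.8, -3.1, 0], [0, 0, 8]],
    [[-2.8, -3.1, 0], [0, 0, 8]],
    [[-2.8, -3.1, 0], [0, 0, 8]],
    [[-2.8, -3.1, 0], [0, 0, 8]],
    [[-2.8, -3.1, 0], [0, 0, 8]],
    [[-2.8, -3.1, 0], [0, 0, 8]],
    [[-2.8, -3.1, 0], [0, 0, 8]],
    [[-2.8, -3.1, 0], [0, 0, 8]],
  ],
)

```text
clock: 17.75
tool_pos: [0.2469, -0.5524, 0.1025]
eef_rot: [0.996, -0.084, -0.0, -0.0]
contact_force: [0.7, -0.7, -0.1]
opening: 0.651
finger_force: 0.0
```

```bash
python3 - <<'E'
from h import *
s=r.get_state(); print({k:np.round(s[k],4) for k in('tool_pos','eef_rot','opening','contact_force')})
c,wh,a,b,p,d=cover('top',(375,210,490,290)); print('top',c,wh,rep(b),'\n',b)
cv2.imwrite('pics/t5.png',cv2.cvtColor(p,4))
cv2.imwrite('pics/t5c.png',cv2.cvtColor(cv2.resize(p[130:350,200:500],(750,550)),4))
E
```

```text
{'tool_pos': array([ 0.2469, -0.5524,  0.1025]), 'eef_rot': array([ 9.964e-01, -8.430e-02, -2.000e-04, -2.000e-04]), 'opening': np.float64(0.6507), 'contact_force': array([ 0.6702, -0.7103, -0.0899])}
top [ 528.80316162 -256.61053467] (31.521316528320312, 129.5806427001953) 1.0088853 
 [[ 511.90414 -192.10777]
 [ 514.1857  -321.6683 ]
 [ 545.70215 -321.11328]
 [ 543.4206  -191.55276]]
```

View pics/t5c.png

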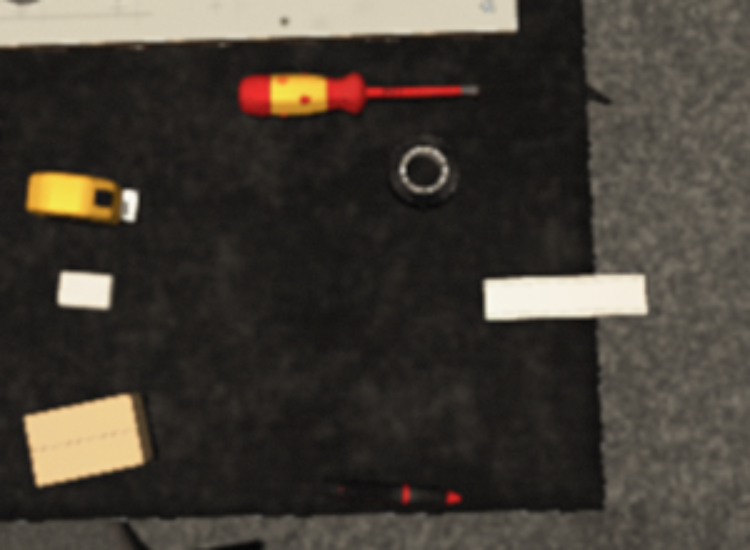

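The final top view shows the strip square, with its end out over the floor: about (393–458, 249) in full-frame pixels, and the edge near column 439. Nothing else has moved. I refine the edge near the strip from colour.

```bash
python3 - <<'E'
from h import *
im=cv2.imread('pics/t5.png').astype(float).mean(2); r0=cv2.imread('pics/a.png').astype(float).mean(2)
for nm,I in(('now',im),('a',r0)):
  for a,b in((215,236),(262,285)):
    pr=I[a:b,425:460].mean(0); print(nm,a,pr[5:22].round(0).astype(int).tolist())
u0=435
print([ (u,round(ray('top',u,v,0)[1]*1000,1)) for u in(437,438,439,440) for v in(226,273)])
row=im[248,385:465]; print(im[246:252,450:465].mean(0).round(0), im[246:252,388:400].mean(0).round(0))
print([(u,round(ray('top',u,248,.006)[1]*1000,1)) for u in(457,458,459,393,394)])
p,d=r.snapshot('top'); print(d[270,430:446].round(3).tolist())
E
```

```text
now 215 [30, 28, 25, 23, 21, 22, 35, 61, 84, 88, 85, 86, 88, 87, 86, 82, 81]
now 262 [27, 27, 26, 25, 24, 23, 20, 20, 31, 57, 80, 85, 82, 81, 84, 85, 83]
a 215 [30, 28, 25, 23, 22, 22, 35, 62, 84, 88, 85, 85, 87, 87, 85, 83, 81]
a 262 [26, 27, 26, 25, 24, 23, 20, 19, 31, 57, 79, 85, 83, 81, 84, 85, 83]
[(437, np.float64(-283.0)), (437, np.float64(-278.8)), (438, np.float64(-285.1)), (438, np.float64(-280.8)), (439, np.float64(-287.1)), (439, np.float64(-282.8)), (440, np.float64(-289.2)), (440, np.float64(-284.8))]
[235. 235. 235. 235. 235. 236. 237. 218. 146.  90.  86.  89.  86.  84.
  84.] [ 28.  27.  26.  21.  24.  89. 199. 245. 243. 240. 240. 240.]
[(457, np.float64(-320.0)), (458, np.float64(-322.0)), (459, np.float64(-324.0)), (393, np.float64(-190.4)), (394, np.float64(-192.4))]
[0.8859999775886536, 0.8870000243186951, 0.8880000114440918, 0.8889999985694885, 0.8870000243186951, 0.8880000114440918, 0.8880000114440918, 0.8889999985694885, 0.8880000114440918, 0.8859999775886536, 1.621999979019165, 1.6160000562667847, 1.61899995803833, 1.6180000305175781, 1.61899995803833, 1.6260000467300415]
```

Colour and depth put the edge at -282.5 to -284.5 mm and the strip's end at about -322 mm. The overhang is therefore 38–39 mm and the yaw 1°, which is within limits. I return and press down with the tips on the supported part.

Request:
step_arm(
  increments=[
    [[2.8, 3.2, 0], [0, 0, 1.1]],
    [[2.8, 3.2, 0], [0, 0, 1.1]],
    [[2.8, 3.2, 0], [0, 0, 1.1]],
    [[2.8, 3.2, 0], [0, 0, 1.1]],
    [[2.8, 3.2, 0], [0, 0, 1.1]],
    [[2.8, 3.2, 0], [0, 0, 1.1]],
    [[2.8, 3.2, 0], [0, 0, 1.1]],
    [[2.8, 3.2, 0], [0, 0, 1.1]],
    [[2.8, 3.1, 0], [0, 0, 1.1]],
    [[2.9, 3.1, 0], [0, 0, 0.8]],
  ],
  fingers=0.4,
  grip_force=20,
)

```text
clock: 18.85
tool_pos: [0.5301, -0.2315, 0.1026]
eef_rot: [1.0, 0.006, -0.0, -0.0]
contact_force: [0.7, -0.6, -0.4]
opening: 0.4
finger_force: 0.0
```

Request:
step_arm(
  increments=[
    [[0, 0, 0], [0, 0, 0]],
    [[0, 0, 0], [0, 0, 0]],
    [[0, 0, -1], [0, 0, 0]],
    [[0, 0, -2], [0, 0, 0]],
    [[0, 0, -2], [0, 0, 0]],
    [[0, 0, -2], [0, 0, 0]],
    [[0, 0, -1], [0, 0, 0]],
    [[0, 0, -0.5], [0, 0, 0]],
    [[0, 0, 0], [0, 0, 0]],
    [[0, 0, 0], [0, 0, 0]],
  ],
)

```text
clock: 19.85
tool_pos: [0.5297, -0.234, 0.0183]
eef_rot: [1.0, 0.006, 0.0, 0.0]
contact_force: [-0.3, 1.1, 0.3]
opening: 0.402
finger_force: 0.0
```

Request:
step_arm(
  increments=[
    [[0, 0, -0.4], [0, 0, 0]],
    [[0, 0, -0.3], [0, 0, 0]],
    [[0, 0, -0.2], [0, 0, 0]],
    [[0, 0, -0.1], [0, 0, 0]],
    [[0, 0, -0.1], [0, 0, 0]],
    [[0, 0, -0.1], [0, 0, 0]],
    [[0, 0, -0.05], [0, 0, 0]],
    [[0, 0, 0], [0, 0, 0]],
    [[0, 0, 0], [0, 0, 0]],
    [[0, 0, 0], [0, 0, 0]],
  ],
)

```text
clock: 20.85
tool_pos: [0.5295, -0.2335, 0.0065]
eef_rot: [1.0, 0.006, 0.0, 0.0]
contact_force: [-1.6, 1.7, 11.6]
opening: 0.402
finger_force: 5.4
```

```bash
python3 - <<'E'
from m import *
q,_=r.snapshot('side'); cv2.imwrite('pics/s6.png',cv2.cvtColor(q,4))
for f in('s4.png','s6.png'):
    I=cv2.imread('pics/'+f).astype(int).min(2); print(f,[I[226:240,u].tolist() for u in(366,372,376)])
s=r.get_state(); print(np.round(s['tool_pos'],4),np.round(s['contact_force'],1),s['clock'],np.abs(s['qd']).max())
E
```

```text
s4.png [[83, 129, 173, 171, 186, 144, 92, 56, 31, 31, 31, 32, 30, 33], [194, 193, 193, 193, 194, 194, 179, 103, 21, 28, 32, 36, 35, 36], [186, 195, 195, 195, 194, 194, 189, 157, 94, 35, 29, 36, 35, 30]]
s6.png [[47, 73, 97, 99, 107, 119, 106, 70, 37, 30, 25, 15, 20, 19], [30, 27, 85, 107, 109, 109, 131, 88, 25, 28, 33, 27, 24, 21], [30, 31, 26, 87, 107, 109, 105, 130, 92, 32, 32, 35, 29, 20]]
[ 0.5295 -0.2335  0.0065] [-2.1  1.8 10.3] 20.9 0.0016238228016412213
```

The near end is on the same pixel rows as before release, so pressing did not shift the strip. The press is steady at about 10–11 N, so I hand in.

```bash
python3 -c "
from plant import r
print(r.finish_job())"
```

```text
the job is handed in; nothing more can be done
None
```

I handed the job in at about 21 s: the strip sticks out about 38–39 mm past the right-hand edge, about 1° off square, with the fingertips pressing it down at about 10–11 N and nothing else seen to have moved; to square it I had to grip its sides lightly (3 N) and turn it flat on the table, because turning it under fingertips pressed from above did not work; the judge's verdict was not shown.

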